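Find the hidden catch of the chest lock and lock it

ROBOT

A 7-joint arm with a two-finger parallel gripper is mounted at the origin on the work surface. World frame = base frame: x ahead of the robot, y to its left, z up, the work surface at z = 0. Lengths are in m, angles in rad, forces in N, time in s.
With the tool pointing down it reaches from about 0.4 to 0.85 m from the base axis. Payload 4.5 kg.
Tool frame: the origin (TCP) lies where the fingers leave the gripper's body, on its centre line; the fingertips stand 64 mm ahead of it and the grasp point (between the pads) lies 45 mm ahead of it; z points along the fingers, y is the line along which they close (so a half turn about z gives the same grasp; the last joint's range is limited). The gripper opens to 88 mm and grips with 3 to 60 N. Pads are 18 mm wide; open, the fingers measure 123 mm over their backs; the gripper's body (75 mm by 187 mm) begins 45 mm behind the grasp point.
Start: joints at [1.317, 0.689, -0.195, 1.565, 0.157, 0.902, -0.215], TCP at [0.177, -0.599, 0.303] pointing down, gripper open.
Joint ranges: [-3.01, 3.01], [-0.46, 2.08], [-1.47, 1.51], [0.13, 2.56], [-1, 4.14], [0.04, 2.09], [-2.66, 2.66]. Speed limits (rad/s): [2.57, 2.57, 3.14, 3.14, 3.14, 3.14, 3.14].

INTERFACE

Orientations are given as a unit quaternion [x, y, z, w].
In Python, from plant import r gives the robot as it stands.
- The arm moves only by the tool play_rows, never from a script. Its arguments are lists of equal length, an entry for each row: "translation": the shift along the tool's x, y, z in m, a list of three; "delta_rot": the turn, a rotation vector about the tool's x, y, z in degrees, a list of three; "grip": the opening, from -1 (shut) to 1 (fully open). In form: {"translation": [[x, y, z], ...], "delta_rot": [[rx, ry, rz], ...], "grip": [grip, ...]}. A call has 1 to 20 rows; each row shifts and turns the commanded pose from where the row before left it, along the tool's axes as they then stand; what a row does not reach is not made up. A row lasts 1/8 s, in which the tool goes at most 62.5 mm and 10.7 degrees, less where a joint would pass 70% of its speed; a pose out of reach is approached as far as the arm can. A call with a gripper value outside its range is refused whole. The fingers move at their own pace and stop on an object; "squeeze" is the grip in N (left out, the last holds). Time passes only in rows, so rows that do not move let the fingers close. It gives the time, the measured TCP pose, the force, the opening and the grip force at its end, in the units of the state.
- r.get_state(): the state, without advancing time (a new reading comes with each control period).
- r.snapshot(name): name is "scene" or "top" or "wrist"; returns the picture (384x512x3 uint8, blue, green, red); there is no depth.
- r.get_calibration(name): a dict with "intrinsics" (3x3 intrinsics, pixels), "eye" and "rotation" of the camera in the world. Camera axes: x right, y up, looking along -z (the intrinsics and any distortion apply to the point x, -y, -z); pixel columns grow to the right and rows downward; lengths in m; the calibration is good to about 2 mm. A picture is of the moment at which its call begins: read the wrist's pose just before it. get_calibration takes no time and is no camera call; for the wrist camera it gives the pose at the moment of the call.
- r.finish_job(): hands the job in; it is judged then, once.
Trained networks look in the newest picture that a camera, given by its name, has taken for a name from the list of things; names that differ only in an ending like _2 or _b are one class to them, and where a whole thing is asked for, a point or a joint stands for the part that bears it (a point fixed in the world has none). Each returns a list of dicts, best first, with "confidence" (0 to 1); they miss things now and then, are a little off and sometimes report something else, mostly with a low value. They report only what shows in the picture. A call takes as long as a camera call. They do not tell look-alikes from the thing itself.
- r.look_for(camera, target): "point" ([x, y, z] in m, in world coordinates, good to about 4 mm: the middle of the surface that is visible of it).
- r.silhouettes(camera, target): "pixels" (384x512 bool, what is visible of it).
The state is a dict: "clock": time; "q": joint angles; "qd": joint speeds; "joint_torque": joint torques, N m; "tool_pos": TCP position; "eef_rot": TCP orientation; "contact_force": force on the tool from outside, world axes, zero at the start; "moment": the same for the moment, N m; "opening": opening from 0.0 (shut) to 1.0 (fully open); "finger_force": force on a finger pad.
Only numpy, scipy, OpenCV 4.12 (cv2) and the standard library are available. Lean on these libraries where they do the work, as an engineer would, in place of code of your own. Each camera call takes 0.05 s, during which the arm holds its last target. There are 200 camera calls.

TASK

Lock the tool chest: take the panel key from its holder, stand it in the lock's round well and, pressing only lightly, turn it a little back and forth until you feel its square foot drop into the socket hidden below. Push the key fully home before you throw the bolt, then turn it clockwise (seen from above) until the bolt is fully out, without forcing anything. Let go and leave the key standing in the lock; leave the oil bottle, the screwdriver and the spool where they are.

Things in the scene. Friction and masses are not known exactly. Their poses are not given: they have to be found in the camera images.
- key: Loose steel key, 80 mm tall, 70 g, upright in its holder at first. Origin: centre of the foot's underside; z up. From below: square foot 14 x 14 mm, 16 high, sides along x and y; round tapered collar to 24 mm, 19 mm wide; shank 10 mm wide; flat bow from 50 to 80 mm, 30 mm wide along x, 10 mm thick along y, gripped across its thickness. The foot fits the socket in all four quarter turns.
- holder: Fixed black plastic block, 64 x 64 x 30 mm, with one round bore 24 mm in diameter and 20 mm deep in the middle of its top, in which the key stands. Origin: centre of its underside on the bench.
- lock: Fixed steel lock case, 66 (x) by 60 (y) by 42 mm high, on top of a red and black tool chest 260 x 260 x 85 mm, 45 mm off the middle of its top towards -y. Origin: centre of the case's underside; z up; yaw varies to about 20 degrees. The bolt and the sprung socket are part of it.
- lock_mouth (a point): Middle of the mouth of the lock's round well, in the case's top face, 42 mm above its underside, 127 mm above the bench; axes as the case. The well is 22 mm wide. The key is fully home with its foot about 32 mm below the mouth, up to 37 with the spring pressed. It turns clockwise only, 0.9 rad from the start to a hard stop, against 0.05 N m of friction, and stays where it is left.
- bolt_end (a point): Middle of the end face of the brass bolt, 18 mm wide and 14 mm high, which comes out of the lock case's +y side, 24 mm below the mouth. Withdrawn it stands 33 mm from the well's axis along the lock's y; turning the socket clockwise drives it out by 13.3 mm per rad under a steel keeper (34 mm high, 37 to 49 mm from that axis), to 45 mm when fully out.
- oil: Loose white oil bottle, 38 mm in diameter, 105 mm tall, a bystander. Origin: centre of its underside.
- driver: Loose black-handled screwdriver lying on the bench, 170 mm long along its x, 26 mm thick, a bystander. Origin: under its middle.
- spool: Loose grey plastic spool, 44 mm in diameter, 30 mm tall, standing on the chest's top, a bystander. Origin: centre of its underside.
- socket_face (a point): Point on the well's axis 20 mm below the mouth, level with the socket's face; axes as the case, not as the socket. The socket has a square hole 15.4 mm wide, 12 mm deep, at an unknown angle up to 0.5 rad either way of the case's axes. A foot out of line rests on the face, which gives way on a spring (about 3.5 to 6.5 N over 5 mm), then is solid; within about 5 degrees it drops in. Play: 0.1 rad.
Not all that is in view belongs to the job. Of the things like the key, leave any that is red; of the rest the smaller one is meant.

How it is judged:
On the way:
1. the key's foot is fully home in the socket (29 mm or more below the mouth) while the bolt is still in (out by less than 4 mm) (z of key in the frame of lock_mouth below -0.029 m and horizontal distance between key and lock_mouth below 0.006 m and y of bolt_end in the frame of lock_mouth below 0.037 m), for 0.1 s.
At the end, for the whole second after the job is handed in: The bolt is out by 9.5 mm or more of its 12 mm; the key stands in the lock, its foot 26 mm or more below the mouth and within 6 mm of the well's axis, upright within 0.2 rad, released and at rest (y of bolt_end in the frame of lock_mouth above 0.0425 m and z of key in the frame of lock_mouth below -0.026 m and horizontal distance between key and lock_mouth below 0.006 m and angle between key's own z axis and vertical below 0.2 rad and linear speed of key below 0.02 m/s); the robot touches nothing.
It fails at once if the key presses on the lock with more than 40 N (contact force between key and lock above 40 N).
It fails at once if the oil bottle is moved more than 20 mm (distance of oil from where it was at the start of the episode above 0.02 m).
It fails at once if the screwdriver is moved more than 20 mm (distance of driver from where it was at the start of the episode above 0.02 m).
It fails at once if the spool is moved more than 20 mm (distance of spool from where it was at the start of the episode above 0.02 m).
It also fails if it takes over 72 s, if anything falls off the work surface, if the arm or the gripper's body presses on something with over 40 N, if the wrist force passes 120 N, or if a joint passes its speed limit or range.

## Working session

There is one attempt and no reset: what is moved stays moved. The work goes in short steps, Python scripts to look and compute and a tool call to move; the robot and the scene stay as the last step left them, time stands still between calls to the robot, and variables do not carry over. Pictures are saved under pics/ and viewed, at most 10 in all, crops included, and the job is handed in when it is done.

Besides the shell and the picture viewer there is one more tool, called after ">>>" as name(argument=value, ...) on one line, values as JSON. play_rows: Moves the arm, as the interface text tells. Its arguments: {"type":"object","properties":{"translation":{"type":"array","items":{"type":"array","items":{"type":"number"}}},"delta_rot":{"type":"array","items":{"type":"array","items":{"type":"number"}}},"grip":{"type":"array","items":{"type":"number"}},"squeeze":{"type":"number"}},"required":["translation","delta_rot","grip"]}

```bash
mkdir -p pics; ls
cat > h.py <<'E'
import numpy as np, cv2
from plant import r
from scipy.spatial.transform import Rotation as R
def proj(c,P):
    P=np.atleast_2d(P); K=np.array(c['intrinsics']); p=(P-np.array(c['eye']))@np.array(c['rotation'])
    p=p*[1,-1,-1]; u=p@K.T; return u[:,:2]/u[:,2:]
def ray(c,uv,z):
    K=np.array(c['intrinsics']); d=np.linalg.solve(K,[uv[0],uv[1],1])*[1,-1,-1]; d=np.array(c['rotation'])@d
    e=np.array(c['eye']); return e+d*(z-e[2])/d[2]
E
python3 - <<'E'
from h import *
s=r.get_state(); print(s['clock'],s['tool_pos'],s['eef_rot'],s['opening'])
a=r.snapshot('scene'); b=r.snapshot('top')
cv2.imwrite('pics/a.png',np.vstack([a,b])[:, :]) if 0 else cv2.imwrite('pics/a.png',cv2.resize(np.hstack([a,b]),(800,300)))
cv2.imwrite('pics/scene.png',a);cv2.imwrite('pics/top.png',b)
for n in ['scene','top']:
    c=r.get_calibration(n)
    for k in ['key','holder','lock','oil','driver','spool','bolt_end']:
        for d in r.look_for(n,k):
            print(n,k,np.round(d['point'],3),round(d['confidence'],2),proj(c,d['point'])[0].round())
E
```

```text
pics
0.0 [ 0.17723751 -0.59880522  0.3019113 ] [ 9.89652446e-01  1.43482384e-01 -1.97095133e-04 -8.95986696e-04] 1.0004584103149285Traceback (most recent call last):
  File "<stdin>", line 10, in <module>
  File "h.py", line 5, in proj
    P=np.atleast_2d(P); K=np.array(c['intrinsics']); p=(P-np.array(c['eye']))@np.array(c['rotation'])
                                                       ~~~~~~~~~~~~~~~~~~~~~~^~~~~~~~~~~~~~~~~~~~~~~~
ValueError: matmul: Input operand 1 has a mismatch in its core dimension 0, with gufunc signature (n?,k),(k,m?)->(n?,m?) (size 4 is different from 3)
```

View pics/top.png

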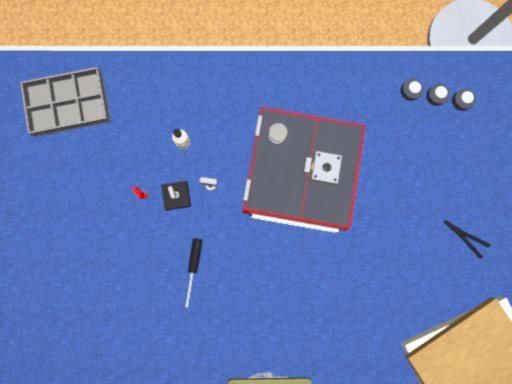

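View pics/scene.png

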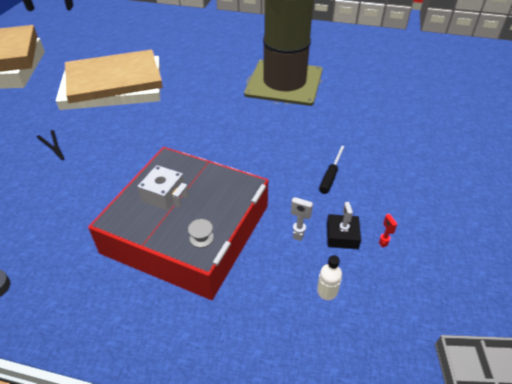

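The top view shows the chest at (305,170), with the lock at (327,167) and the spool at (278,133). The oil is at (181,138) and the screwdriver at (194,265). There are three key-like things:
- red at top (140,193) / scene (388,230)
- one in the black holder at top (173,193) / scene (346,217)
- a grey one standing on the bench at top (208,182) / scene (300,217)

The one in the holder looks smaller, and isn't red. An enlarged crop should confirm it.

```bash
sed -i "s/np.array(c\['rotation'\])/R.from_quat(c['rotation']).as_matrix()/g" h.py
python3 - <<'E'
from h import *
a=cv2.imread('pics/scene.png');b=cv2.imread('pics/top.png')
x=cv2.resize(a[180:270,280:410],(780,540),interpolation=cv2.INTER_CUBIC)[:, :]
y=cv2.resize(b[160:220,125:225],(400,240),interpolation=cv2.INTER_CUBIC)
y2=cv2.resize(b[125:205,290:370],(240,240),interpolation=cv2.INTER_CUBIC)
x=cv2.resize(x,(520,360)); o=np.zeros((600,640,3),np.uint8); o[:360,:520]=x; o[360:,:400]=y;o[360:,400:]=y2
cv2.imwrite('pics/crop.png',o)
for n in ['scene','top']:
    c=r.get_calibration(n); print(n,np.round(c['eye'],3))
    for k in ['key','holder','lock','lock_mouth','oil','driver','spool','bolt_end']:
        for d in r.look_for(n,k):
            if d['confidence']>.3: print(n,k,np.round(d['point'],3),round(d['confidence'],2),proj(c,d['point'])[0].round())
    for d in r.silhouettes(n,'key'):
        m=d['pixels']; v,u=np.nonzero(m); print('sil',d['confidence'],len(u),u.min(),u.max(),v.min(),v.max())
E
```

```text
scene [1.151 0.194 0.716]
scene key [0.565 0.311 0.061] 0.87 [386. 228.]
scene key [0.584 0.144 0.085] 0.76 [300. 211.]
scene key [0.557 0.231 0.07 ] 0.5 [345. 214.]
scene holder [0.573 0.229 0.036] 0.63 [341. 231.]
scene holder [ 0.623 -0.129  0.13 ] 0.36 [157. 185.]
scene lock [ 0.625 -0.13   0.13 ] 0.82 [156. 185.]
scene lock_mouth [ 0.624 -0.132  0.129] 0.92 [156. 185.]
scene oil [0.706 0.219 0.063] 0.73 [330. 278.]
scene driver [0.405 0.187 0.02 ] 0.84 [330. 177.]
scene spool [ 0.697 -0.016  0.116] 0.71 [202. 229.]
scene spool [ 0.625 -0.129  0.13 ] 0.46 [157. 185.]
sil 0.77 339 379 396 214 246
sil 0.67 572 290 311 198 240
sil 0.54 240 339 352 202 231
top [0.433 0.064 1.074]
top key [0.573 0.141 0.106] 0.55 [208. 182.]
top key [0.552 0.227 0.031] 0.42 [176. 195.]
top key [0.556 0.229 0.086] 0.41 [172. 191.]
top key [0.552 0.309 0.072] 0.4 [139. 194.]
top holder [0.553 0.229 0.031] 0.68 [175. 195.]
top lock [ 0.604 -0.129  0.127] 0.6 [325. 167.]
top lock_mouth [ 0.601 -0.131  0.125] 0.64 [326. 169.]
top oil [0.685 0.209 0.067] 0.79 [182. 140.]
top driver [0.392 0.188 0.026] 0.74 [191. 260.]
top spool [ 0.691 -0.027  0.118] 0.81 [280. 132.]
sil 0.6 149 200 216 178 189
sil 0.57 97 134 147 187 198
sil 0.38 95 169 179 186 199
```

View pics/crop.png

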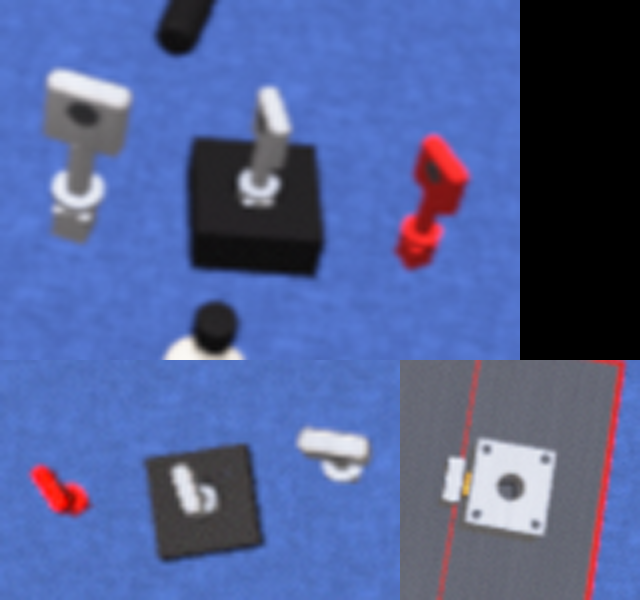

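The crop confirms it. The key in the black holder (top view 173,193) is grey and has the smaller bow. The bigger grey one at (208,182) and the red one at (140,193) stay put. Next I move above the holder.

>>> play_rows(translation=[[0.0493, -0.0244, 0], [0.0493, -0.0244, 0], [0.0493, -0.0244, 0], [0.0493, -0.0244, 0], [0.0493, -0.0244, 0], [0.0493, -0.0244, 0], [0.0493, -0.0244, 0], [0.0493, -0.0244, 0], [0.0204, -0.049, 0], [0.0204, -0.049, 0], [0.0204, -0.049, 0], [0.0204, -0.049, 0], [0.0204, -0.049, 0], [0.0204, -0.049, 0], [0.0204, -0.049, 0], [0.0204, -0.049, 0], [0.0204, -0.049, 0], [0.0204, -0.049, 0], [0, 0, 0], [0, 0, 0]], delta_rot=[[0, 0, 0], [0, 0, 0], [0, 0, 0], [0, 0, 0], [0, 0, 0], [0, 0, 0], [0, 0, 0], [0, 0, 0], [0, 0, 0], [0, 0, 0], [0, 0, 0], [0, 0, 0], [0, 0, 0], [0, 0, 0], [0, 0, 0], [0, 0, 0], [0, 0, 0], [0, 0, 0], [0, 0, 0], [0, 0, 0]], grip=[1, 1, 1, 1, 1, 1, 1, 1, 1, 1, 1, 1, 1, 1, 1, 1, 1, 1, 1, 1])

```text
clock: 3.55
tool_pos: [0.5567, 0.227, 0.3025]
eef_rot: [0.99, 0.143, -0.0, 0.001]
contact_force: [-1.0, -0.6, -0.5]
opening: 0.999
finger_force: 0.0
```

Run:
```python
from h import *
s=r.get_state(); print(s['clock'],np.round(s['tool_pos'],4),np.round(s['eef_rot'],4),np.round(s['q'],2))
c=r.get_calibration('wrist'); a=r.snapshot('wrist'); cv2.imwrite('pics/w1.png',a); print(c['eye'],c['rotation'],c['intrinsics'])
for k in ['key','holder']:
    for d in r.look_for('wrist',k): print(k,np.round(d['point'],3),round(d['confidence'],2),proj(c,d['point'])[0].round())
```

```text
3.55 [0.5567 0.227  0.3025] [ 9.897e-01  1.434e-01 -2.000e-04  6.000e-04] [-0.42  0.65 -0.09  1.64  0.07  0.85 -1.81]
[0.62378751 0.24790007 0.38459311] [-0.11142645  0.08206198 -0.59269119  0.79345267] [[310.86685795   0.         260.85052296]
 [  0.         310.86685795 185.84038118]
 [  0.           0.           1.        ]]
key [0.557 0.315 0.068] 0.72 [178. 144.]
key [0.555 0.233 0.09 ] 0.71 [255. 172.]
key [0.578 0.148 0.104] 0.67 [349. 177.]
holder [0.564 0.237 0.031] 0.78 [255. 152.]
```

View pics/w1.png

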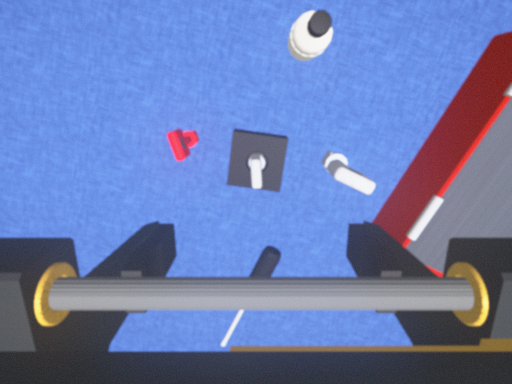

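The wrist view shows the holder at (257,160), with the bow's top face from about (256,165) to (257,187). The larger grey key is at (350,175) and the red one at (182,145). Now I measure the bow precisely.

Run:
```python
from h import *
c=r.get_calibration('wrist'); a=cv2.imread('pics/w1.png')
g=a[145:200,240:275].min(axis=2); print(g[4:48:2,4:30].astype(int))
hc=r.get_calibration('top'); b=cv2.imread('pics/top.png').min(axis=2); print(b[184:202,164:184])
for th in (150,190):
    m=(g>th).astype(np.uint8); v,u=np.nonzero(m); rc=cv2.minAreaRect(np.c_[u+240,v+145].astype(np.float32)); print(th,rc)
def f(u,v,z=.09): return ray(c,(u,v),z).round(4)
print(f(256,160),f(257,188))
```

```text
[[ 96  99  98  97  97  99 102  95  98  99  98  97  95  95 100  94 100 100
  100  98  98  98  99  98 100 100]
 [ 99  98  94  98  96  96  98  96  92  92  92  96  91  93  89  92  94  94
   95  96  98 101 100  98 100 101]
 [ 99  99  98  97  96  94  93  95 105 109 109 113 113 111 113 115 112 110
  102  97  93  97 102 103  95  99]
 [100  98  96  92  92 101 111 125 129 134 135 133 130 131 136 149 165 172
  150 114  91  89  91  99 100  97]
 [100  96  90  89  93 120 145 145 139 137 137 137 138 137 143 163 201 221
  207 161 120  95  89  95  96  98]
 [ 96  94  86  94 131 175 193 181 181 183 191 192 193 194 183 178 207 230
  236 225 178 124  92  89  94 100]
 [ 96  86  79 102 159 211 218 221 230 235 238 238 237 238 234 224 220 232
  239 238 221 161 105  83  90  98]
 [ 95  87  79 106 165 216 224 228 235 239 240 241 240 241 240 235 223 229
  237 239 225 171 101  81  88  95]
 [100  91  79  86 135 191 216 226 236 239 241 241 241 242 241 237 223 224
  236 231 200 131  82  77  91  93]
 [ 97  96  90  76  89 128 178 221 235 240 241 242 242 241 240 237 227 223
  224 199 143  92  79  90  94  96]
 [ 97  95 
[... 2257 characters left out ...]
82 157 216 223 223 186 127 157 191 174 105  64  61
   63  63]
 [ 59  59  63  61  62  73 142 205 222 219 188 141 174 196 159 104  65  62
   65  63]
 [ 63  61  61  63  62  65  93 161 196 195 169 128 154 160 117  84  64  62
   65  64]
 [ 63  63  62  63  62  60  66 104 123 113 101  97  98  91  74  65  64  68
   66  63]
 [ 58  66  65  61  61  62  62  69  72  75  76  70  64  61  64  66  61  64
   65  67]
 [ 64  63  62  64  63  60  63  63  64  64  61  57  59  63  63  63  64  62
   64  66]
 [ 66  62  61  63  62  64  62  64  61  63  64  65  65  64  60  63  66  64
   61  64]]
150 ((256.5, 171.5), (33.0, 17.0), 90.0)
190 ((256.5, 172.0), (32.0, 15.0), 90.0)
[0.5673 0.234  0.09  ] [0.5406 0.2252 0.09  ]
```

>>> play_rows(translation=[[-0.0006, -0.0038, 0], [0, 0, 0.04], [0, 0, 0.04], [0, 0, 0.04], [0, 0, 0.04], [0, 0, 0.0175], [0, 0, 0], [0, 0, 0], [0, 0, 0], [0, 0, 0], [0, 0, 0], [0, 0, 0], [0, 0, 0]], delta_rot=[[0, 0, -2], [0, 0, 0], [0, 0, 0], [0, 0, 0], [0, 0, 0], [0, 0, 0], [0, 0, 0], [0, 0, 0], [0, 0, 0], [0, 0, 0], [0, 0, 0], [0, 0, 0], [0, 0, 0]], grip=[0.14, 0.14, 0.14, 0.14, 0.14, 0.14, 0.14, 0.14, -1, -1, -1, -1, -1], squeeze=25)

```text
clock: 5.32
tool_pos: [0.5551, 0.2311, 0.1252]
eef_rot: [0.987, 0.161, 0.0, 0.0]
contact_force: [-0.1, 0.0, 1.3]
opening: 0.116
finger_force: 25.0
```

Run:
```python
from h import *
s=r.get_state(); print(s['clock'],np.round(s['tool_pos'],4),np.round(s['eef_rot'],4),s['opening'],s['finger_force'],s['contact_force'])
# lock pose from stored top picture: light plate
b=cv2.imread('pics/top.png'); c=r.get_calibration('top')
m=np.zeros(b.shape[:2],np.uint8); m[148:188,310:345]=(b[148:188,310:345].min(axis=2)>140); 
n,l,st,ce=cv2.connectedComponentsWithStats(m); i=1+np.argmax(st[1:,4]); print(st[i],ce[i])
rc=cv2.minAreaRect(np.argwhere(l==i)[:,::-1].astype(np.float32)); print(rc)
P=np.array([ray(c,p,.127) for p in cv2.boxPoints(rc)]); print(P.round(4),P.mean(0))
a=cv2.imread('pics/scene.png'); c2=r.get_calibration('scene')
for n,im,cc,(v0,v1,u0,u1) in [('top',b,c,(160,175,319,334)),('scene',a,c2,(172,190,150,172))]:
    g=im[v0:v1,u0:u1].min(axis=2).astype(float); w=np.clip(130-g,0,None); V,U=np.mgrid[v0:v1,u0:u1]
    uv=(w*U).sum()/w.sum(),(w*V).sum()/w.sum(); print(n,uv,ray(cc,uv,.127))
```

```text
5.325 [0.5551 0.2311 0.1252] [0.987  0.1607 0.     0.    ] 0.11550260492080157 24.99983563029673 [-0.13149131  0.04358634  1.28144961]
[312 151  30  33 704] [326.44744318 166.73011364]
((326.45947265625, 166.7567596435547), (26.92953872680664, 29.113014221191406), 8.972625732421875)
[[ 0.5767 -0.0962  0.127 ]
 [ 0.644  -0.1087  0.127 ]
 [ 0.6338 -0.1703  0.127 ]
 [ 0.5665 -0.1573  0.127 ]] [ 0.60525699 -0.13310447  0.127     ]
top (np.float64(326.5228985507246), np.float64(166.64057971014492)) [ 0.60537782 -0.1332311   0.127     ]
scene (np.float64(160.14005876591577), np.float64(180.28893241919687)) [ 0.60786086 -0.12940099  0.127     ]
```

The key is gripped (10 mm opening). Next I lift, turn to the quarter-turn yaw (about 79.5°) so the last joint stays in range, and go over the lock.

>>> play_rows(translation=[[0, 0, -0.02], [0, 0, -0.04], [0, 0, -0.03], [0, 0, -0.03], [0, 0, -0.035], [0, 0, -0.03], [0, 0, 0], [-0.0433, 0.0145, 0], [-0.0433, 0.0145, 0], [-0.0433, 0.0145, 0], [-0.0433, 0.0145, 0], [-0.0433, 0.0145, 0], [-0.0433, 0.0145, 0], [-0.0433, 0.0145, 0], [-0.0433, 0.0145, 0], [0, 0, 0], [0, 0, 0], [0, 0, 0]], delta_rot=[[0, 0, 0], [0, 0, -10], [0, 0, -10], [0, 0, -10], [0, 0, -10], [0, 0, -10], [0, 0, -10], [0, 0, -1], [0, 0, 0], [0, 0, 0], [0, 0, 0], [0, 0, 0], [0, 0, 0], [0, 0, 0], [0, 0, 0], [0, 0, 0], [0, 0, 0], [0, 0, 0]], grip=[-1, -1, -1, -1, -1, -1, -1, -1, -1, -1, -1, -1, -1, -1, -1, -1, -1, -1])

```text
clock: 7.58
tool_pos: [0.6051, -0.1289, 0.3109]
eef_rot: [0.768, 0.64, 0.0, -0.0]
contact_force: [-0.4, -0.8, -1.0]
opening: 0.108
finger_force: 25.0
```

Run:
```python
from h import *
s=r.get_state(); print(s['clock'],np.round(s['tool_pos'],4),np.round(s['eef_rot'],4),s['opening'],s['contact_force'],s['moment'],np.round(s['q'],2))
M=R.from_quat(s['eef_rot']).as_matrix(); print(np.degrees(np.arctan2(M[1,0],M[0,0])))
c=r.get_calibration('wrist'); a=r.snapshot('wrist'); cv2.imwrite('pics/w2.png',a)
p=np.array(s['tool_pos']); print('foot px',proj(c,p+M@[0,0,.115]),'mouth px',proj(c,[.606,-.131,.127]))
cv2.imwrite('pics/w2c.png',cv2.resize(a[80:300,110:410],(780,572),interpolation=cv2.INTER_CUBIC))
```

```text
7.575 [ 0.6051 -0.1289  0.3109] [ 7.680e-01  6.405e-01  4.000e-04 -1.000e-04] 0.10753040723446651 [-0.43271424 -0.81088946 -0.96515452] [-0.03026407 -0.10939495 -0.01175914] [ 0.4   0.7  -0.48  1.57  0.37  0.96 -0.37]
79.65517808580843
foot px [[261.30230154 207.12929907]] mouth px [[262.59542096 183.02105523]]
```

View pics/w2c.png

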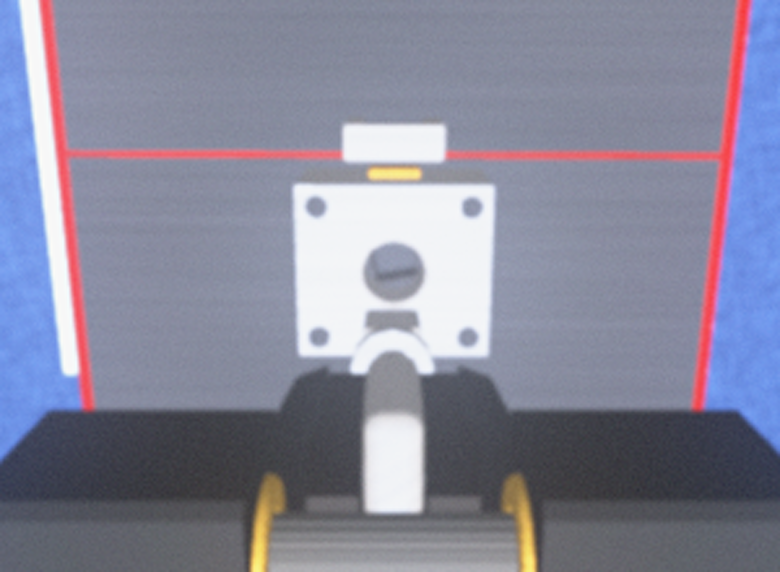

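The crop shows the well mouth at crop (394,271), which is wrist pixel (261.5,184). The foot's front lower edge runs from (365,311) to (418,311), square to the case. Inside the well there's a slightly slanted dark edge, probably the socket hole. Next I measure both in the image and zoom in on the well.

Run:
```python
from h import *
s=r.get_state(); c=r.get_calibration('wrist'); M=R.from_quat(s['eef_rot']).as_matrix(); p=np.array(s['tool_pos'])
a=cv2.imread('pics/w2.png'); g=a.min(axis=2).astype(float)
print(a[195:210,246:276].min(axis=2))
v0,v1,u0,u1=168,199,246,277
w=np.clip(200-g[v0:v1,u0:u1],0,None)
n,l,st,ce=cv2.connectedComponentsWithStats((w>30).astype(np.uint8)); print(st)
i=1+np.argmax(st[1:,4]); mm=(l==i); V,U=np.nonzero(mm); e=cv2.fitEllipse(cv2.findContours(mm.astype(np.uint8),0,1)[0][0]); print(e[0][0]+u0,e[0][1]+v0,e)
uv=((st[i,0]+st[i,2]/2-.5+u0),(st[i,1]+st[i,3]/2-.5+v0)); W=ray(c,uv,.127); print('well',uv,W,'in tool',M.T@(W-p))
for q in [(0,0),(7,-7),(7,7)]: print(q,proj(c,p+M@[q[0]/1e3,q[1]/1e3,.115]).round(1))
z=a[v0:v1,u0:u1]; z=cv2.resize(z,(580,580),interpolation=cv2.INTER_CUBIC); z=cv2.convertScaleAbs(z,alpha=2,beta=-100); cv2.imwrite('pics/well.png',z)
```

```text
[[243 244 244 243 244 244 243 241 238 231 219 199 188 178 173 175 176 180
  189 201 218 229 235 240 243 243 243 243 243 243]
 [243 244 244 244 243 243 244 244 243 241 238 230 224 220 212 210 215 220
  225 231 235 239 242 243 243 243 243 242 242 243]
 [243 243 243 243 243 243 241 242 241 242 239 238 236 235 231 229 230 233
  233 237 239 241 241 242 243 242 242 243 243 242]
 [242 242 242 242 240 235 230 229 229 227 229 226 225 224 221 220 222 223
  223 227 226 227 228 234 238 241 242 242 242 242]
 [243 243 242 241 231 213 197 188 190 189 189 190 188 184 186 187 189 189
  187 186 188 189 196 204 224 237 242 242 243 242]
 [243 243 243 237 219 181 160 155 156 155 159 158 156 155 156 159 159 157
  160 159 158 156 158 167 202 231 243 243 243 243]
 [244 243 243 237 208 168 150 148 151 150 146 147 150 149 149 147 149 150
  150 151 152 147 145 152 185 229 242 243 243 243]
 [243 243 243 235 203 161 149 149 150 148 149 150 145 145 148 146 151 147
  151 151 144 149 149 147 175 223 240 243 243 242]
 [242 243 242 231 198 160 150 150 148 149 147 149 146 149 148 149 147 149
  147 153 147 148 149 147 
[... 461 characters left out ...]
 228 223 210
  196 183 174 172 182 207 223 229 238 241 242 242]
 [243 243 241 234 219 201 191 193 206 220 228 230 235 238 241 241 238 233
  233 227 219 207 198 202 214 227 237 241 243 242]
 [243 242 239 226 205 200 218 229 234 238 240 241 241 242 243 243 242 242
  242 241 238 234 228 217 206 216 232 240 242 242]]
[[  0   0  31  31 584]
 [  4   6  23  21 377]]
261.06341457366943 184.13766860961914 ((15.063414573669434, 16.13766860961914), (20.472856521606445, 21.606300354003906), 90.50251770019531)
well (np.float64(261.0), np.float64(184.0)) [ 0.60445757 -0.13175783  0.127     ] in tool [-0.00290106 -0.00021028  0.18371802]
(0, 0) [[261.3 207.2]]
(7, -7) [[250.8 197.3]]
(7, 7) [[271.8 197.3]]
```

View pics/well.png

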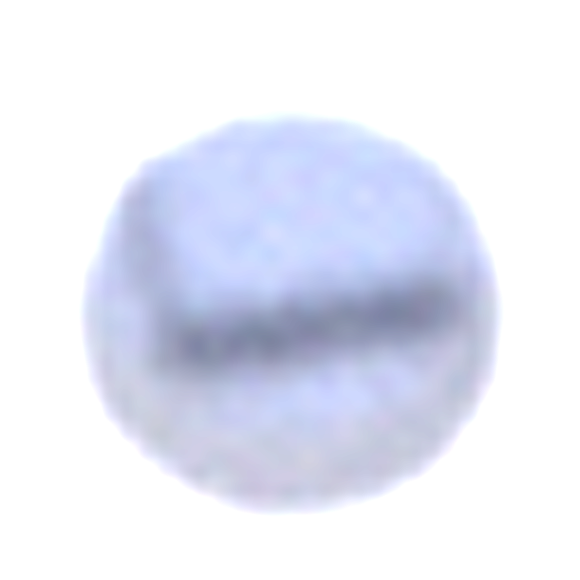

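The zoom shows the socket's square hole. Its edge rises to the right by about 9°, so the socket sits about 9° counter-clockwise of the tool. The foot is off the well by about (-2.3, +0.5) mm in tool axes. I'll correct both and come down to just above the mouth.

>>> play_rows(translation=[[-0.0023, 0.0005, 0], [0, 0, 0.02], [0, 0, 0.02], [0, 0, 0.015], [0, 0, 0.01], [0, 0, 0], [0, 0, 0]], delta_rot=[[0, 0, 0], [0, 0, -5], [0, 0, -4], [0, 0, 0], [0, 0, 0], [0, 0, 0], [0, 0, 0]], grip=[-1, -1, -1, -1, -1, -1, -1])

```text
clock: 8.5
tool_pos: [0.6056, -0.1331, 0.2458]
eef_rot: [0.716, 0.698, 0.0, 0.001]
contact_force: [0.2, 0.1, -1.6]
opening: 0.112
finger_force: 25.0
```

Run:
```python
from h import *
s=r.get_state(); print(s['clock'],np.round(s['tool_pos'],4),s['contact_force'],s['moment'])
a=r.snapshot('wrist'); cv2.imwrite('pics/w3c.png',cv2.resize(a[120:280,160:360],(750,600),interpolation=cv2.INTER_CUBIC))
```

```text
8.5 [ 0.6056 -0.1331  0.2458] [ 0.15827666  0.06198318 -1.61613126] [-0.05430074 -0.03399017  0.02370009]
```

View pics/w3c.png

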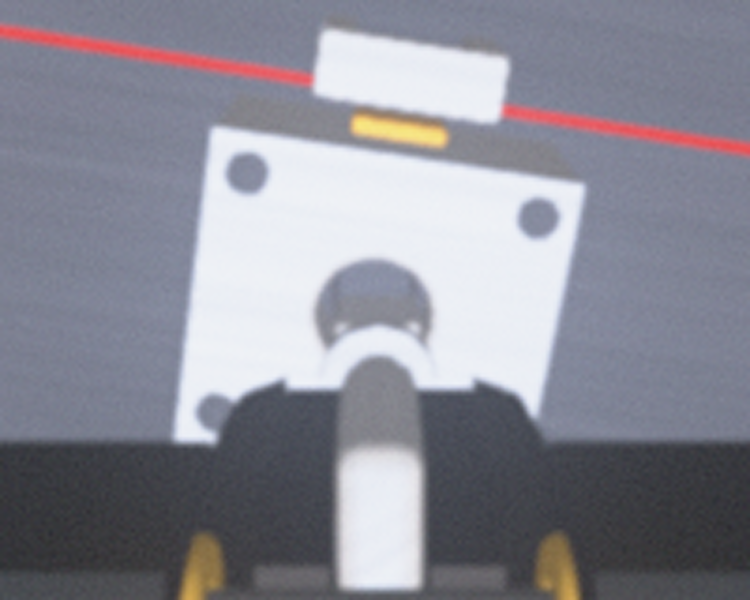

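Here the well centre is at about crop (374,315). The foot's front edge is at about y 297, with its centre at x 376. Laterally it's aligned, but it may be about 1 mm short in tool x, so I'll check the profile numbers.

Run:
```python
from h import *
s=r.get_state(); c=r.get_calibration('wrist'); M=R.from_quat(s['eef_rot']).as_matrix(); p=np.array(s['tool_pos'])
a=r.snapshot('wrist'); cv2.imwrite('pics/w3.png',a); print(a[184:216,256:264].min(axis=2).mean(axis=1).round().astype(int), '\n', a[186:212,240:280].min(axis=2))
for q in [(0,0),(7,-7),(7,7),(6.5,0)]: print(q,proj(c,p+M@[q[0]/1e3,q[1]/1e3,.115]).round(1))
t=np.linspace(0,2*np.pi,8,endpoint=False); Wc=np.array([.60445757,-.13175783,.127])
w=proj(c,Wc+.011*np.c_[np.cos(t),np.sin(t),0*t]); print('well',proj(c,Wc),w.min(0),w.max(0))
```

```text
[236 236 235 232 219 180 149 141 139 139 139 140 140 139 138 136 137 137
 136 136 135 136 156 199 227 234 236 235 234 229 205 166] 
 [[236 237 237 ... 236 235 235]
 [235 236 236 ... 235 236 236]
 [235 236 236 ... 236 236 236]
 ...
 [238 238 237 ... 233 235 234]
 [238 238 236 ... 235 233 233]
 [238 237 237 ... 235 235 235]]
(0, 0) [[261.1 207.2]]
(7, -7) [[250.6 197.3]]
(7, 7) [[271.6 197.3]]
(6.5, 0) [[261.1 198. ]]
well [[259.01942168 203.42834643]] [242.93507126 187.98121336] [275.1153476  218.44427663]
```

>>> play_rows(translation=[[0.0014, 0, 0], [0, 0, 0], [0, 0, 0.0015], [0, 0, 0.0015], [0, 0, 0.0015], [0, 0, 0.0015], [0, 0, 0.001], [0, 0, 0]], delta_rot=[[0, 0, 0], [0, 0, 0], [0, 0, 0], [0, 0, 0], [0, 0, 0], [0, 0, 0], [0, 0, 0], [0, 0, 0]], grip=[-1, -1, -1, -1, -1, -1, -1, -1])

```text
clock: 9.6
tool_pos: [0.6052, -0.1318, 0.2381]
eef_rot: [0.716, 0.698, -0.0, -0.0]
contact_force: [0.2, 0.1, -1.1]
opening: 0.108
finger_force: 25.0
```

The foot is 4 mm below the mouth and nothing is touching. I keep going down.

>>> play_rows(translation=[[0, 0, 0.003], [0, 0, 0.003], [0, 0, 0.003], [0, 0, 0.002], [0, 0, 0.002], [0, 0, 0.001], [0, 0, 0]], delta_rot=[[0, 0, 0], [0, 0, 0], [0, 0, 0], [0, 0, 0], [0, 0, 0], [0, 0, 0], [0, 0, 0]], grip=[-1, -1, -1, -1, -1, -1, -1])

```text
clock: 10.48
tool_pos: [0.6052, -0.1318, 0.2242]
eef_rot: [0.716, 0.698, -0.0, 0.0]
contact_force: [-0.0, -0.0, -0.2]
opening: 0.114
finger_force: 25.0
```

>>> play_rows(translation=[[0, 0, 0.001], [0, 0, 0.001], [0, 0, 0.001], [0, 0, 0.001], [0, 0, 0]], delta_rot=[[0, 0, 0], [0, 0, 0], [0, 0, 0], [0, 0, 0], [0, 0, 0]], grip=[-1, -1, -1, -1, -1])

```text
clock: 11.1
tool_pos: [0.6052, -0.1318, 0.2201]
eef_rot: [0.716, 0.698, -0.0, -0.0]
contact_force: [-0.4, -0.5, -0.2]
opening: 0.108
finger_force: 25.0
```

>>> play_rows(translation=[[0, 0, 0.001], [0, 0, 0.001], [0, 0, 0.001], [0, 0, 0]], delta_rot=[[0, 0, 0], [0, 0, 0], [0, 0, 0], [0, 0, 0]], grip=[-1, -1, -1, -1])

```text
clock: 11.6
tool_pos: [0.6052, -0.1318, 0.2171]
eef_rot: [0.716, 0.698, -0.0, -0.0]
contact_force: [0.5, 0.2, -0.6]
opening: 0.111
finger_force: 25.0
```

At 25 mm there's still no force, so the foot has gone straight into the socket. I continue towards home.

>>> play_rows(translation=[[0, 0, 0.001], [0, 0, 0.001], [0, 0, 0.001], [0, 0, 0.001], [0, 0, 0.001], [0, 0, 0.001], [0, 0, 0]], delta_rot=[[0, 0, 0], [0, 0, 0], [0, 0, 0], [0, 0, 0], [0, 0, 0], [0, 0, 0], [0, 0, 0]], grip=[-1, -1, -1, -1, -1, -1, -1])

```text
clock: 12.48
tool_pos: [0.6052, -0.1317, 0.2111]
eef_rot: [0.716, 0.698, -0.0, -0.0]
contact_force: [0.0, 0.3, -1.0]
opening: 0.109
finger_force: 25.0
```

>>> play_rows(translation=[[0, 0, 0.001], [0, 0, 0.0005], [0, 0, 0.0005], [0, 0, 0]], delta_rot=[[0, 0, 0], [0, 0, 0], [0, 0, 0], [0, 0, 0]], grip=[-1, -1, -1, -1])

```text
clock: 12.98
tool_pos: [0.6054, -0.1317, 0.2095]
eef_rot: [0.716, 0.698, 0.0, 0.0]
contact_force: [-0.9, -0.4, 3.4]
opening: 0.111
finger_force: 25.0
```

It seats at about 32.5 mm with a light 4 N spring load, so the key is home. Now I turn it clockwise in small steps.

>>> play_rows(translation=[[-5e-05, 4e-05, 0], [-5e-05, 4e-05, 0], [-5e-05, 4e-05, 0], [-5e-05, 4e-05, 0], [-5e-05, 4e-05, 0], [-5e-05, 4e-05, 0], [-5e-05, 4e-05, 0], [0, 0, 0]], delta_rot=[[0, 0, 4], [0, 0, 4], [0, 0, 4], [0, 0, 4], [0, 0, 4], [0, 0, 4], [0, 0, 4], [0, 0, 0]], grip=[-1, -1, -1, -1, -1, -1, -1, -1])

```text
clock: 13.98
tool_pos: [0.6056, -0.1319, 0.2095]
eef_rot: [0.864, 0.504, 0.0, 0.0]
contact_force: [-1.1, 1.3, 2.6]
opening: 0.106
finger_force: 25.0
```

Run:
```python
from h import *
s=r.get_state(); M=R.from_quat(s['eef_rot']).as_matrix(); print(s['tool_pos'],np.degrees(np.arctan2(M[1,0],M[0,0])),s['contact_force'],s['moment'],s['q'][6])
```

```text
[ 0.60558849 -0.13191654  0.20946589] 60.54417477379651 [-1.10403137  1.34918381  2.63087063] [0.09375449 0.10411205 0.0008799 ] -0.6904617326833744
```

>>> play_rows(translation=[[-5e-05, 4e-05, 0], [-5e-05, 4e-05, 0], [-5e-05, 4e-05, 0], [-5e-05, 4e-05, 0], [-5e-05, 4e-05, 0], [0, 0, 0]], delta_rot=[[0, 0, 4], [0, 0, 4], [0, 0, 4], [0, 0, 4], [0, 0, 4], [0, 0, 0]], grip=[-1, -1, -1, -1, -1, -1])

```text
clock: 14.72
tool_pos: [0.6058, -0.1323, 0.2094]
eef_rot: [0.938, 0.347, 0.0, 0.0]
contact_force: [-0.8, 0.5, 3.2]
opening: 0.11
finger_force: 25.0
```

Run:
```python
from h import *
s=r.get_state(); M=R.from_quat(s['eef_rot']).as_matrix(); print(s['tool_pos'],np.degrees(np.arctan2(M[1,0],M[0,0])),s['contact_force'],s['moment'],s['q'][6])
a=r.snapshot('wrist'); cv2.imwrite('pics/w4c.png',cv2.resize(a[80:280,130:390],(780,600),interpolation=cv2.INTER_CUBIC))
```

```text
[ 0.60579322 -0.13226278  0.20942979] 40.60283824011211 [-0.81039619  0.49309343  3.2071476 ] [0.08667244 0.03873202 0.00896247] -0.9479419425247345
```

View pics/w4c.png

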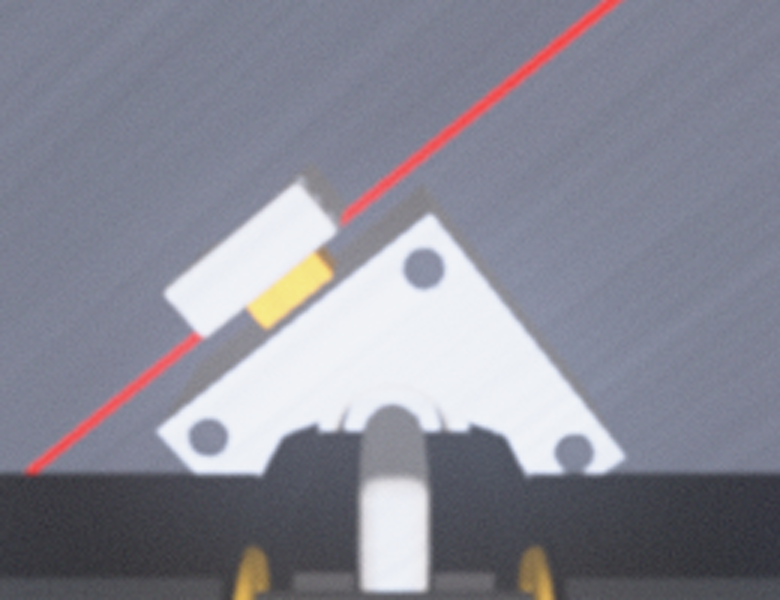

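The collar sits down in the well at crop (393,415), and the brass bolt now runs under the keeper at (290,290). It's at about 48° of 51.6° plus play, so I ease on towards the stop.

>>> play_rows(translation=[[0, 0, 0], [0, 0, 0], [0, 0, 0]], delta_rot=[[0, 0, 2], [0, 0, 2], [0, 0, 0]], grip=[-1, -1, -1])

```text
clock: 15.15
tool_pos: [0.6057, -0.1324, 0.2093]
eef_rot: [0.95, 0.313, 0.0, 0.0]
contact_force: [1.5, -0.3, 3.7]
opening: 0.111
finger_force: 25.0
```

Run:
```python
from h import *
s=r.get_state(); M=R.from_quat(s['eef_rot']).as_matrix(); print(s['tool_pos'],np.degrees(np.arctan2(M[1,0],M[0,0])),s['contact_force'],s['moment'])
```

```text
[ 0.60574579 -0.13239597  0.20934034] 36.48031665115873 [ 1.52003039 -0.32149106  3.70466052] [ 0.13798958 -0.16759078  0.01426762]
```

>>> play_rows(translation=[[0, 0, 0], [0, 0, 0], [0, 0, 0], [0, 0, 0], [0, 0, 0], [0, 0, 0], [0, 0, -0.01], [0, 0, -0.03], [0, 0, -0.04], [0, 0, -0.04], [0, 0, 0], [0, 0, 0]], delta_rot=[[0, 0, 2], [0, 0, 0], [0, 0, 0], [0, 0, 0], [0, 0, 0], [0, 0, 0], [0, 0, 0], [0, 0, 0], [0, 0, 0], [0, 0, 0], [0, 0, 0], [0, 0, 0]], grip=[-1, -1, 0.14, 0.14, 0.14, 0.14, 0.14, 0.14, 0.14, 0.14, 0.14, 0.14])

```text
clock: 16.65
tool_pos: [0.605, -0.1325, 0.3291]
eef_rot: [0.955, 0.296, -0.0, -0.0]
contact_force: [-0.4, 1.0, 0.1]
opening: 0.568
finger_force: 0.0
```

Run:
```python
from h import *
s=r.get_state(); print(s['clock'],s['tool_pos'],s['opening'])
c=r.get_calibration('wrist'); a=r.snapshot('wrist'); cv2.imwrite('pics/w5c.png',cv2.resize(a[80:280,130:390],(780,600),interpolation=cv2.INTER_CUBIC))
for k in ['bolt_end','key']:
    for d in r.look_for('wrist',k): print(k,np.round(d['point'],3),round(d['confidence'],2))
```

```text
16.65 [ 0.60498369 -0.13250076  0.32908165] 0.5683608101806298
key [0.575 0.129 0.071] 0.65
key [ 0.603 -0.129  0.176] 0.63
```

View pics/w5c.png

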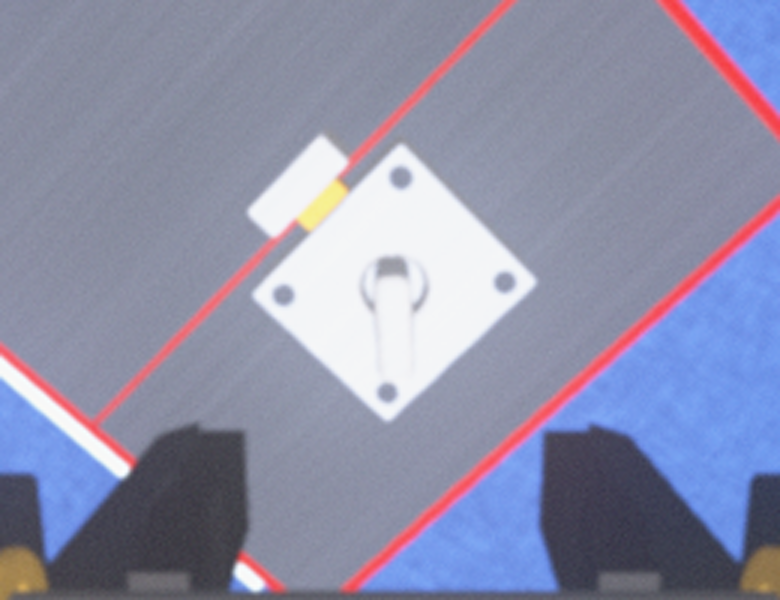

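The view shows the key standing free and upright in the lock at crop (395,300). The bolt at (323,203) is out under the keeper and the gripper is clear. Even in the worst case for play, the socket turned about 43° or more, so the bolt is out by at least 10 mm. I'm handing in.

```bash
python3 -c "
from plant import r
print(r.finish_job())"
```

```text
the job is handed in; nothing more can be done
None
```

I handed the job in at about 17 s: the key was pushed home, turned about 54° clockwise and left standing free in the lock. The keeper hides the bolt's end, so I estimated its travel from the turn: at least 10 mm, against the 9.5 mm needed.

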